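# Sort the stationery on the fold-down desk

## Robot

A 6-joint arm with a two-finger parallel gripper is mounted at the origin on the work surface. World frame = base frame: x ahead of the robot, y to its left, z up, the work surface at z = 0. Lengths are in mm, angles in rad, forces in N, time in s.
With the tool pointing down it reaches from about 275 to 750 mm from the base axis. Payload 10.2 kg.
Tool frame: the origin (TCP) lies midway between the tips of the shut fingers; the grasp point (between the pads) lies 19 mm behind it; z points along the fingers, y is the direction in which the jaws open and shut (so a half turn about z gives the same grasp; the last joint's range is limited). The gripper opens to 85 mm and grips with 20 to 120 N. Pads are 22 mm wide; open, the fingers measure 114 mm over their backs; the gripper's body (76 mm by 85 mm) begins 54 mm behind the grasp point. The pads swing forward as they close: fully open they stand 13 mm farther back than shut.
Start: joints at [-1.433, 0.313, 1.498, -0, 1.331, -0.223], TCP at [185.325, -491.209, 231.294] pointing down, gripper open.
Joint ranges: [-2.94, 2.94], [-0.97, 2.17], [0.19, 2.56], [-1.23, 4.37], [0.02, 3.11], [-2.88, 2.88]. Speed limits (rad/s): [2.39, 2.39, 3.01, 3.14, 3.14, 3.14].

## Interface

Orientations are given as a unit quaternion [w, x, y, z].
In Python, from rig import sense, optics, ctrl gives the robot as it stands.
- The arm moves only by the tool play_rows, never from a script. Its argument "plan" is a list of rows, each a list of 7 numbers: the shift along the world's x, y, z in mm, then the turn, a rotation vector about the world's x, y, z in rad, then the opening, from -1 (shut) to 1 (fully open), so that 0 is half open. A call has 1 to 5 rows; each row shifts and turns the pose as measured when the row begins; what a row does not reach is not made up. A row lasts 1/12 s, in which the tool goes at most 41.7 mm and 7.16 degrees, less where a joint would pass 70% of its speed; a pose out of reach is approached as far as the arm can. A call is refused whole if a number of a shift passes 41.7 or a number of a turn 0.125, either way. A call with a gripper value outside its range is refused whole. The fingers move at their own pace and stop on an object; "grip_force" is the grip in N (left out, the last holds). Time passes only in rows, so rows that do not move let the fingers close. It gives the time, the measured TCP pose, the force and the opening at its end, in the units of the state.
- sense(): the state, without advancing time (a new reading comes with each control period).
- optics.capture(name): name is "side" or "top"; returns a dict with "img" (420x560x3 uint8, blue, green, red), "fx", "fy", "cx", "cy" (pixels), "world_to_cam" (4x4, takes a point from world to camera coordinates). Camera axes: x right, y up, looking along -z (the intrinsics and any distortion apply to the point x, -y, -z); pixel columns grow to the right and rows downward; lengths in mm; the calibration is good to about 2 mm. A picture is of the moment at which its call begins. There is no depth.
- ctrl.finish_job(): hands the job in, once; it reports no verdict.
The state is a dict: "time_s": time; "joints": joint angles; "dq": joint speeds; "tau": joint torques, N m; "eef_pos": TCP position; "ee_rot": TCP orientation; "force": force on the tool from outside, world axes, zero at the start; "wrist_torque": the same for the moment, N m; "grip_width": opening from 0.0 (shut) to 1.0 (fully open).
Only numpy, scipy, OpenCV 4.12 (cv2) and the standard library are available. Lean on these libraries where they do the work, as an engineer would, in place of code of your own. Each camera call takes 0.05 s, during which the arm holds its last target. There are 200 camera calls.

## Task

Sort the loose stationery: lay both erasers flat on the floor of the organiser's open drawer, lay both rolls of tape flat, side by side, in the bamboo tray, and stand the glue stick in the grey cup. When both erasers are in, push the drawer fully shut. Leave the cup standing where it is, and do not shift the magnifier.

Things in the scene. Friction and masses are not known exactly. Their poses are not given: they have to be found in the camera images.
- eraser_a: white eraser block in a dark grey card sleeve, 54 x 24 x 14 mm, lying flat and loose on the desk; origin at its centre, x along its length, z up
- eraser_b: white eraser block in a dark grey card sleeve, 54 x 24 x 14 mm, lying flat and loose on the desk; origin at its centre, x along its length, z up (same as the other eraser)
- tape_a: roll of cream-coloured sticky tape, a ring 48 mm across and 19 mm high with a 32 mm hole, lying flat and loose on the desk; origin at its centre, z along its axis (up)
- tape_b: roll of cream-coloured sticky tape, a ring 48 mm across and 19 mm high with a 32 mm hole, lying flat and loose on the desk; origin at its centre, z along its axis (up) (same as the other roll)
- glue: glue stick, a white cylinder 30 mm across and 95 mm tall with grey rings, standing upright and loose; origin at its centre (47.5 mm above its foot), z up
- cup: grey ceramic cup without handle, loose (350 g), 84 mm across the rim, 66 mm high, wall 4 mm, inner floor about 5 mm up, narrower at the foot; origin under the centre of its foot, z up
- tray: shallow bamboo tray, fixed, outside 124 (x) x 164 (y) x 14 mm, walls and floor 5 mm thick, so inside 114 x 154 mm: room for two rolls side by side along y; origin at the centre of its underside, z up
- drawer (a joint): opening of the small white drawer in the white plastic organiser, in m: 0 fully shut, about 0.08 to 0.09 at the start, 0.1 at most; it slides stiffly (about 1.2 N) and stays where it is left. Shutting moves it along +x of point drawer_floor
- drawer_floor (a point): centre of the drawer's inner floor, 10 mm above the desk; moves with it; +x into the organiser, z up. Inside 110 (x) x 140 (y) mm, side walls 22 mm high, front 8 mm thick, top 39 mm above desk. At opening q only x = -55 mm to -55 mm + q is uncovered; the fixed organiser over the rest is 160 wide, 64 mm high. Pull bar 60 wide, 14 high, middle 27 mm above desk, its front face at x = -76 mm
- magnifier: bystander: chrome magnifier on a round foot 84 mm across, 180 mm tall, loose; origin under the centre of its foot
There are look-alikes about, which are no part of the job. Of the things shaped like the part that bears drawer, the white one is meant.

How it is judged (in metres and radians):
At the end, for the whole second after the job is handed in: Erasers flat on the drawer floor (centres under 10 mm above it), drawer within 6 mm of shut; rolls flat in the tray (centres within 37 mm in x, 57 mm in y); glue stick centre 40 to 64 mm above the cup's foot, within 30 mm of its axis; cup upright within 0.1 rad; all at rest (x of eraser_a in the frame of drawer_floor between -0.052 and 0.052 m and y of eraser_a in the frame of drawer_floor between -0.066 and 0.066 m and z of eraser_a in the frame of drawer_floor between 0 and 0.01 m and x of eraser_b in the frame of drawer_floor between -0.052 and 0.052 m and y of eraser_b in the frame of drawer_floor between -0.066 and 0.066 m and z of eraser_b in the frame of drawer_floor between 0 and 0.01 m and x of tape_a in the frame of tray between -0.037 and 0.037 m and y of tape_a in the frame of tray between -0.057 and 0.057 m and z of tape_a in the frame of tray between 0.01 and 0.0185 m and x of tape_b in the frame of tray between -0.037 and 0.037 m and y of tape_b in the frame of tray between -0.057 and 0.057 m and z of tape_b in the frame of tray between 0.01 and 0.0185 m and horizontal distance between glue and cup below 0.03 m and z of glue in the frame of cup between 0.04 and 0.064 m and angle between cup's own z axis and vertical below 0.1 rad and value of joint drawer below 0.006 m and linear speed of each of eraser_a, eraser_b, tape_a, tape_b, glue, cup below 0.02 m/s); the robot touches nothing.
It fails at once if the cup is shifted by more than 30 mm or tipped beyond 0.4 rad (distance of cup from where it was at the start of the episode above 0.03 m or angle between cup's own z axis and vertical above 0.4 rad).
It fails at once if the magnifier is shifted by more than 30 mm or tipped beyond 0.3 rad (distance of magnifier from where it was at the start of the episode above 0.03 m or angle between magnifier's own z axis and vertical above 0.3 rad).
It also fails if it takes over 134 s, if anything falls off the work surface, if the arm or the gripper's body presses on something with over 40 N, if the wrist force passes 120 N, or if a joint passes its speed limit or range.

## Working session

There is one attempt and no reset: what is moved stays moved. The work goes in short steps, Python scripts to look and compute and a tool call to move; the robot and the scene stay as the last step left them, time stands still between calls to the robot, and variables do not carry over. Pictures are saved under pics/ and viewed, about 12 in all and at most 16, crops included, and the job is handed in when it is done.

Besides the shell and the picture viewer there is one more tool, called after "Emit:" by a JSON object that holds its "fn" and its "kwargs", one argument or row to a line. play_rows: Moves the arm, as the interface text tells. Its arguments: {"type":"object","properties":{"plan":{"type":"array"},"grip_force":{"type":"number"}},"required":["plan"]}

```bash
mkdir -p pics; cat > h.py <<'E'
import numpy as np, cv2
from rig import sense, optics, ctrl
def cap(n,name=None):
    c=optics.capture(n)
    if name: cv2.imwrite(f'pics/{name}.png',c['img'])
    return c
def ray(c,u,v):
    p=np.array([(u-c['cx'])/c['fx'],-(v-c['cy'])/c['fy'],-1.0])
    T=np.array(c['world_to_cam']);R=T[:3,:3];t=T[:3,3]
    return -R.T@t, R.T@p
def onz(c,u,v,z):
    o,d=ray(c,u,v); return o+d*(z-o[2])/d[2]
def proj(c,P):
    T=np.array(c['world_to_cam']);q=T[:3,:3]@np.array(P,float)+T[:3,3]
    return c['cx']+c['fx']*q[0]/-q[2], c['cy']+c['fy']*-q[1]/-q[2]
E
python3 - <<'E'
from h import *
s=sense();print(s['time_s'],s['eef_pos'],s['ee_rot'],s['grip_width'],s['force'])
for n in('top','side'):
    c=cap(n,n+'0');print(n,{k:v for k,v in c.items() if k!='img'}, ray(c,280,210))
E
```

```text
0.0 [ 185.28878562 -490.94748172  230.72929627] [-6.56683823e-04  9.83773819e-01  1.79411930e-01  3.22755644e-05] 1.002335898626801 [-0.39838072  0.00849124 -0.43675745]
top {'fx': 467.7408161864372, 'fy': 467.7408161864372, 'cx': 286.83565045802106, 'cy': 208.6967223633476, 'world_to_cam': array([[ 2.94383783e-02, -9.99489782e-01, -1.23918273e-02,
         7.37856350e+01],
       [ 9.96542821e-01,  2.83835090e-02,  7.80818920e-02,
        -4.50796121e+02],
       [-7.76903297e-02, -1.46475908e-02,  9.96869932e-01,
        -1.10213356e+03],
       [ 0.00000000e+00,  0.00000000e+00,  0.00000000e+00,
         1.00000000e+00]])} (array([ 361.44038988,   70.39956263, 1134.79715588]), array([ 0.07448342,  0.02917523, -0.9969064 ]))
side {'fx': 423.9349807569652, 'fy': 423.9349807569652, 'cx': 277.10975088047616, 'cy': 205.6178008837676, 'world_to_cam': array([[-7.88453104e-01, -6.15093628e-01, -1.23778093e-03,
         3.88860557e+02],
       [ 4.55918654e-01, -5.85764319e-01,  6.70088311e-01,
        -2.01668843e+02],
       [-4.12892098e-01,  5.27768881e-01,  7.42280354e-01,
        -1.07529075e+03],
       [ 0.00000000e+00,  0.00000000e+00,  0.00000000e+00,
         1.00000000e+00]])} (array([-45.43615284, 688.56023344, 933.7844568 ]), array([ 0.40280387, -0.52590736, -0.74921547]))
```

View pics/top0.png

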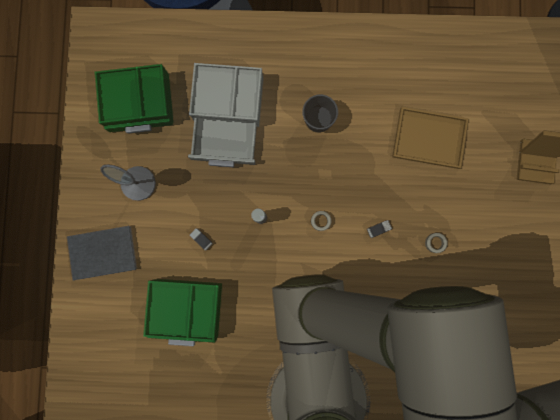

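View pics/side0.png

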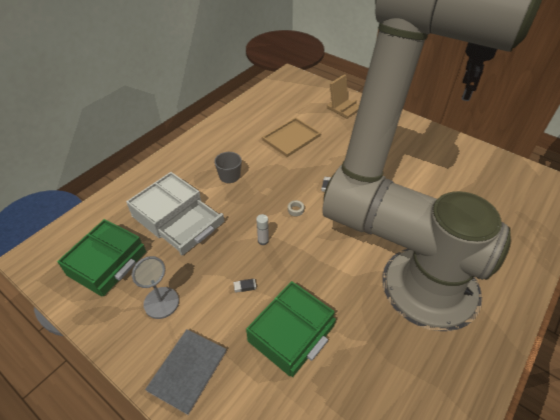

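The top view shows the white organiser at (225,110) with its open drawer at (224,138) and bar at (222,163). The cup is at (319,113), the tray at (431,138), and the magnifier foot at (138,183). The erasers are at (202,239) and (379,229), the tapes at (321,221) and (437,242), and the glue at (259,216). There are three organisers: green (134,98), green (183,310) and white (225,110). The task names the white one. I'll measure these and confirm in a crop.

```bash
cat > m.py <<'E'
from h import *
c=cap('top','top1');im=c['img'];hsv=cv2.cvtColor(im,cv2.COLOR_BGR2HSV)
def blob(box,mask,z,name):
    u0,v0,u1,v1=box
    m=np.zeros(mask.shape,np.uint8);m[v0:v1,u0:u1]=mask[v0:v1,u0:u1]
    m=cv2.morphologyEx(m,cv2.MORPH_CLOSE,np.ones((3,3)))
    cs,_=cv2.findContours(m,cv2.RETR_EXTERNAL,cv2.CHAIN_APPROX_NONE)
    k=max(cs,key=cv2.contourArea)
    P=np.array([onz(c,*p[0],z)[:2] for p in k],np.float32)
    r=cv2.minAreaRect(P);print(name,'rect',np.round(r[0],1),np.round(r[1],1),'ang',round(r[2],1),'circ',np.round(cv2.minEnclosingCircle(P)[0],1),'box',np.round(cv2.boxPoints(r)).tolist())
S=hsv[...,1];V=hsv[...,2]
neutral=((S<75)*255).astype(np.uint8)
E
cat > m1.py <<'E'
from m import *
blob((185,222,220,258),neutral,14,'erL')
blob((362,214,398,244),neutral,14,'erR')
br=((S<110)&(V>110)).astype(np.uint8)*255
blob((308,207,336,234),br,19,'tapeL')
blob((424,229,452,256),br,19,'tapeR')
blob((248,206,269,226),neutral,95,'glue')
blob((296,90,342,136),neutral,66,'cup')
blob((186,55,266,170),neutral,39,'org')
cup=cv2.resize(im[60:260,60:340],None,fx=2.8,fy=2.8,interpolation=cv2.INTER_CUBIC);cv2.imwrite('pics/cropL.png',cup)
cup=cv2.resize(im[90:260,300:475],None,fx=3,fy=3,interpolation=cv2.INTER_CUBIC);cv2.imwrite('pics/cropR.png',cup)
E
python3 m1.py
```

```text
erL rect [370.6 292.2] [54.7 25.3] ang 47.2 circ [371.3 290.5] box [[343.0, 281.0], [361.0, 264.0], [399.0, 304.0], [380.0, 321.0]]
erR rect [ 407.4 -134.7] [24.3 56.2] ang 24.8 circ [ 407.6 -134.7] box [[385.0, -114.0], [408.0, -165.0], [430.0, -155.0], [407.0, -104.0]]
tapeL rect [422.5   5.7] [45.4 45.3] ang 1.7 circ [422.4   5.8] box [[399.0, 28.0], [400.0, -18.0], [446.0, -16.0], [445.0, 29.0]]
tapeR rect [ 377.6 -269.6] [42.9 42.3] ang 46.0 circ [ 376.2 -270.4] box [[347.0, -270.0], [378.0, -300.0], [408.0, -269.0], [377.0, -239.0]]
glue rect [424.6 148.5] [35.4 30.3] ang 35.5 circ [424.4 148.4] box [[401.0, 151.0], [419.0, 126.0], [448.0, 146.0], [430.0, 171.0]]
cup rect [672.7  16.8] [81.4 85.1] ang 46.9 circ [671.4  17.1] box [[614.0, 16.0], [676.0, -42.0], [732.0, 17.0], [669.0, 76.0]]
org rect [667.2 243.9] [171.9 247.5] ang 87.1 circ [672.  244.2] box [[539.0, 164.0], [786.0, 152.0], [795.0, 323.0], [548.0, 336.0]]
```

View pics/cropL.png

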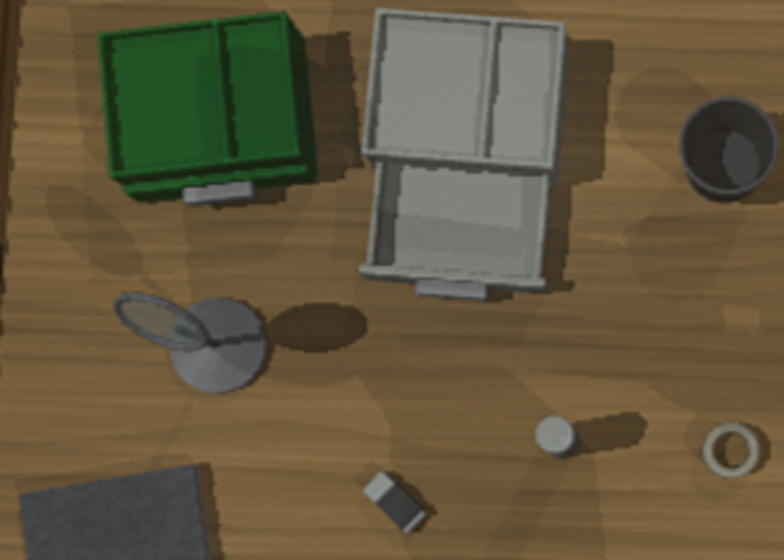

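View pics/cropR.png

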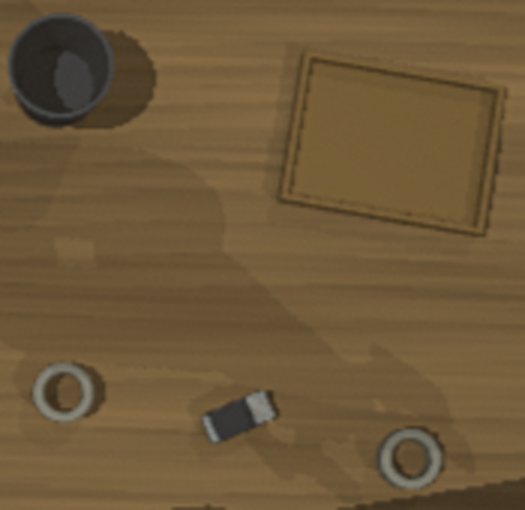

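The crops confirm the white organiser with its open drawer, front at crop (450,275). They also confirm one eraser at (395,502), the glue at (555,436) and the cup. In the right crop are the two tapes at (64,391) and (410,458), the other eraser at (240,416), and the tray, with corners (305,50), (506,90), (484,236) and (280,200).

```bash
python3 - <<'E'
from h import *
c=cap('top')
L=lambda u,v,z:np.round(onz(c,60+u/2.8,60+v/2.8,z)[:2],1)
R=lambda u,v,z:np.round(onz(c,300+u/3,90+v/3,z)[:2],1)
print('front',L(360,268,39),L(545,283,39),'org front top',L(362,158,64),L(552,172,64),'org back',L(376,9,64),L(565,22,64))
print('bar front ends',L(418,294,34),L(485,299,34))
print('wall tops',L(380,163,32),L(371,265,32),L(549,175,32),L(541,278,32))
t=[R(*p,14) for p in((305,50),(506,90),(484,236),(280,200))];print('tray',t,np.mean(t,0))
print('mag',L(218,345,5),'mag top',L(160,320,150))
E
```

```text
front [566.5 323.8] [557.9 166.1] org front top [654.7 320.6] [647.  161.4] org back [782.9 314.6] [775.6 154.9]
bar front ends [546.4 274.4] [543.6 217.1]
wall tops [659.5 312.3] [570.6 316.1] [652.8 166.6] [563.4 170.3]
tray [array([ 706.2, -185.6]), array([ 677.3, -348.1]), array([ 557.4, -330.5]), array([ 582.3, -166.8])] [ 630.8  -257.75]
mag [501.5 452.7] mag top [501.5 449. ]
```

Emit:
{"fn": "play_rows", "kwargs": {
  "plan": [
    [25,30,-10,0,0,0.12,0.6],
    [25,30,-10,0,0,0.12,0.6],
    [25,30,-10,0,0,0.12,0.6],
    [25,30,-10,0,0,0.12,0.6],
    [25,30,-10,0,0,0.12,0.6]
  ],
  "grip_force": 40
}}

```text
time_s: 0.62
eef_pos: [309.5, -340.4, 179.6]
ee_rot: [0.002, 0.884, 0.468, -0.0]
force: [0.6, -0.8, -0.7]
grip_width: 0.798
```

Emit:
{"fn": "play_rows", "kwargs": {
  "plan": [
    [16,17,-15,0,0,0.108,0.6],
    [17,18,-15,0,0,0.108,0.6],
    [17,18,-15,0,0,0.108,0.6],
    [17,17,-15,0,0,0.108,0.6],
    [0,0,0,0,0,0,0.6]
  ]
}}

```text
time_s: 1.03
eef_pos: [381.4, -260.2, 115.8]
ee_rot: [0.001, 0.752, 0.659, 0.001]
force: [0.4, 0.3, -0.1]
grip_width: 0.803
```

```bash
python3 - <<'E'
from h import *
s=sense();print(s['eef_pos'],s['ee_rot'],s['joints'],s['grip_width'])
c=cap('side','s2');d=cap('top','t2')
p=proj(c,(377,-270,10));print(p,proj(d,(377,-270,19)))
u,v=map(int,p)
a=cv2.resize(c['img'][max(0,v-60):v+60,u-60:u+60],(400,400));u,v=map(int,proj(d,(377,-270,19)))
b=cv2.resize(d['img'][v-60:v+60,u-60:u+60],(400,400));cv2.imwrite('pics/ab.png',np.hstack([a,b]))
E
```

```text
[ 381.41716059 -260.19976286  115.8398309 ] [7.04206899e-04 7.51876824e-01 6.59302496e-01 9.82729751e-04] [-0.85442832  0.30899897  1.83478567  0.00234705  0.99640778 -0.7246885 ] 0.8034198099084143
(np.float64(357.07759304431136), np.float64(163.70000970020783)) (np.float64(436.4206939555063), np.float64(242.99242330718778))
```

View pics/ab.png

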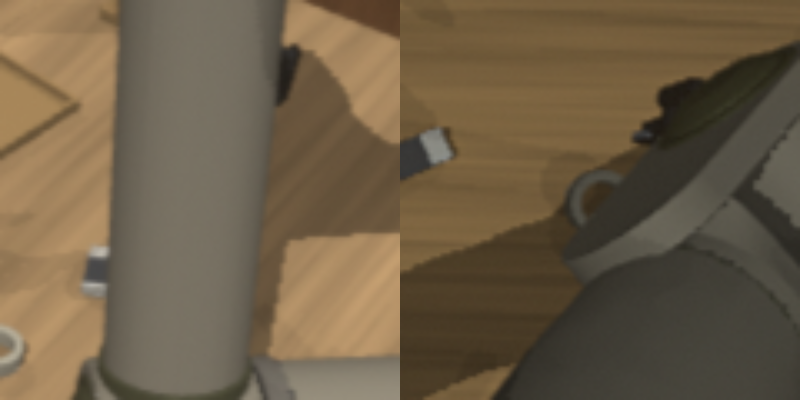

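The arm hides most of the roll. The visible left arc (crop right, about (590,200)) agrees with the measured centre, so I'll descend there.

Emit:
{"fn": "play_rows", "kwargs": {
  "plan": [
    [-4,-10,-20,0,0,0,0.6],
    [0,0,-30,0,0,0,0.6],
    [0,0,-25,0,0,0,0.6],
    [0,0,-20,0,0,0,0.6],
    [0,0,-8,0,0,0,0.6]
  ]
}}

```text
time_s: 1.55
eef_pos: [376.7, -280.6, 17.1]
ee_rot: [0.01, 0.758, 0.652, -0.0]
force: [-0.2, 0.1, 0.0]
grip_width: 0.8
```

Emit:
{"fn": "play_rows", "kwargs": {
  "plan": [
    [0,10,-6,0,0,0,0.6],
    [0,0,-5,0,0,0,0.6],
    [0,0,0,0,0,0,0.6]
  ]
}}

```text
time_s: 1.8
eef_pos: [376.1, -271.7, 6.1]
ee_rot: [0.01, 0.76, 0.65, -0.0]
force: [-0.4, -0.1, 0.2]
grip_width: 0.802
```

Emit:
{"fn": "play_rows", "kwargs": {
  "plan": [
    [0,0,-2,0,0,0,-0.5],
    [0,0,0,0,0,0,-0.5],
    [0,0,0,0,0,0,-0.5],
    [0,0,0,0,0,0,-0.5],
    [0,0,0,0,0,0,-0.5]
  ]
}}

```text
time_s: 2.22
eef_pos: [377.4, -273.3, 7.1]
ee_rot: [0.013, 0.76, 0.65, -0.0]
force: [0.9, 0.5, -0.9]
grip_width: 0.539
```

Emit:
{"fn": "play_rows", "kwargs": {
  "plan": [
    [0,0,20,0,0,0,-0.5],
    [0,0,25,0,0,0,-0.5],
    [20,0,15,0,0,0,-0.5],
    [38,-4,0,0,0,0,-0.5],
    [38,-4,0,0,0,0,-0.5]
  ]
}}

```text
time_s: 2.63
eef_pos: [471.6, -280.4, 70.9]
ee_rot: [0.011, 0.762, 0.648, -0.0]
force: [-0.7, -0.7, -0.6]
grip_width: 0.538
```

Emit:
{"fn": "play_rows", "kwargs": {
  "plan": [
    [38,-4,0,0,0,0,-0.5],
    [38,-4,0,0,0,0,-0.5],
    [35,-3,0,0,0,0,-0.5],
    [30,-3,0,0,0,0,-0.5],
    [0,0,0,0,0,0,-0.5]
  ]
}}

```text
time_s: 3.05
eef_pos: [624.2, -293.6, 72.2]
ee_rot: [0.014, 0.761, 0.648, 0.0]
force: [-1.0, 0.2, -0.5]
grip_width: 0.536
```

```bash
python3 - <<'E'
from h import *
s=sense();print(s['eef_pos'],s['ee_rot'],s['grip_width'])
from scipy.spatial.transform import Rotation as R
q=s['ee_rot'];M=R.from_quat([*q[1:],q[0]]).as_matrix();print('z',M[:,2],'th',np.arctan2(M[1,0],M[0,0]),'fix',np.cross(M[:,2],[0,0,-1]))
E
```

```text
[ 624.1961687  -293.56967316   72.24179047] [1.41131725e-02 7.61190129e-01 6.48375022e-01 4.85489295e-04] 0.5360020058708893
z [ 0.01904036 -0.02085606 -0.99960117] th 1.4108717471143086 fix [0.02085606 0.01904036 0.        ]
```

Emit:
{"fn": "play_rows", "kwargs": {
  "plan": [
    [0,0,-15,0.01,0.01,0,-0.5],
    [0,0,-20,0.01,0.01,0,-0.5],
    [0,0,-15,0,0,0,-0.5],
    [0,0,-5,0,0,0,-0.5],
    [0,0,0,0,0,0,-0.5]
  ]
}}

```text
time_s: 3.47
eef_pos: [625.1, -292.8, 14.8]
ee_rot: [-0.0, 0.761, 0.649, -0.001]
force: [0.3, 0.0, -0.2]
grip_width: 0.538
```

Emit:
{"fn": "play_rows", "kwargs": {
  "plan": [
    [0,0,-3,0,0,0,-0.5],
    [0,0,0,0,0,0,0.4],
    [0,0,0,0,0,0,0.4],
    [0,0,0,0,0,0,0.4],
    [0,0,0,0,0,0,0.4]
  ]
}}

```text
time_s: 3.88
eef_pos: [625.7, -293.7, 15.4]
ee_rot: [0.002, 0.761, 0.649, -0.0]
force: [-0.0, -0.3, 0.9]
grip_width: 0.696
```

Emit:
{"fn": "play_rows", "kwargs": {
  "plan": [
    [0,0,15,0,0,0,0.5],
    [0,0,25,0,0,0,0.5],
    [0,0,25,0,0,0,0.6],
    [-20,30,0,0,0,0,0.6],
    [-20,36,0,0,0,0,0.6]
  ]
}}

```text
time_s: 4.3
eef_pos: [587.0, -232.5, 84.9]
ee_rot: [0.006, 0.762, 0.647, 0.001]
force: [-0.6, 0.3, -0.7]
grip_width: 0.8
```

Emit:
{"fn": "play_rows", "kwargs": {
  "plan": [
    [-25,36,0,0,0,0,0.6],
    [-25,36,0,0,0,0,0.6],
    [-25,36,0,0,0,0,0.6],
    [-25,36,0,0,0,0,0.6],
    [-25,36,0,0,0,0,0.6]
  ]
}}

```text
time_s: 4.72
eef_pos: [466.4, -59.9, 88.6]
ee_rot: [0.011, 0.763, 0.646, 0.003]
force: [0.1, 0.5, -0.2]
grip_width: 0.804
```

Emit:
{"fn": "play_rows", "kwargs": {
  "plan": [
    [-22,32,0,0,0,0,0.6],
    [-20,32,0,0.01,0.01,0,0.6],
    [0,0,0,0,0,0,0.6]
  ]
}}

```text
time_s: 4.97
eef_pos: [418.0, 10.9, 89.9]
ee_rot: [0.003, 0.762, 0.647, 0.003]
force: [0.7, -1.4, -0.4]
grip_width: 0.798
```

```bash
cat > st.py <<'E'
from h import *
from scipy.spatial.transform import Rotation as R
s=sense();q=s['ee_rot'];M=R.from_quat([*q[1:],q[0]]).as_matrix()
print(np.round(s['eef_pos'],1),'th',np.arctan2(M[1,0],M[0,0]).round(3),'fix',np.round(np.cross(M[:,2],[0,0,-1]),3),'grip',s['grip_width'],'q6',s['joints'][5],s['time_s'])
E
python3 st.py; python3 - <<'E'
from h import *
c=cap('top','t3');s=cap('side')
cv2.imwrite('pics/t3.png',np.vstack([cv2.resize(c['img'][90:290,230:500],(540,400)),]))
im=s['img'];cv2.imwrite('pics/s3.png',cv2.resize(im[100:300,180:380],(560,560)))
E
```

```text
[418.   10.9  89.9] th 1.408 fix [0.002 0.008 0.   ] grip 0.7975918737308351 q6 -0.09338641690981431 4.9667
```

View pics/t3.png

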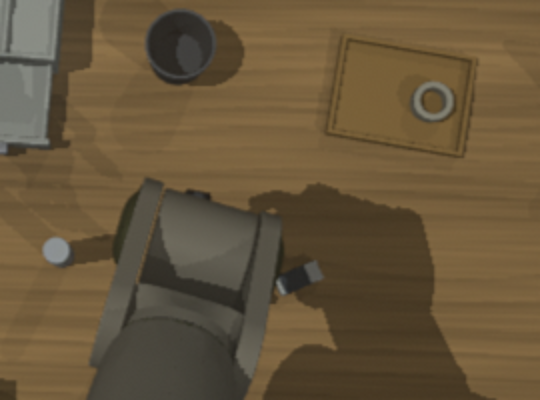

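The first roll lies in the right half of the tray at crop (433,101). The eraser at crop (300,277) has not moved.

Emit:
{"fn": "play_rows", "kwargs": {
  "plan": [
    [4,-4,-20,0,0,0,0.6],
    [0,0,-25,0,0,0,0.6],
    [0,0,-25,0,0,0,0.6],
    [0,0,-8,0,0,0,0.6],
    [0,0,0,0,0,0,0.6]
  ]
}}

```text
time_s: 5.48
eef_pos: [432.2, -1.5, 12.6]
ee_rot: [0.011, 0.764, 0.645, 0.007]
force: [-0.3, -0.0, -0.6]
grip_width: 0.802
```

Emit:
{"fn": "play_rows", "kwargs": {
  "plan": [
    [-9,7,0,0,0,0,0.6],
    [0,0,0,0,0,0,0.6]
  ]
}}

```text
time_s: 5.65
eef_pos: [423.6, 4.9, 13.5]
ee_rot: [0.012, 0.764, 0.645, 0.007]
force: [-0.2, 0.0, -1.8]
grip_width: 0.801
```

Emit:
{"fn": "play_rows", "kwargs": {
  "plan": [
    [0,0,-7,0,0,0,0.6],
    [0,0,0,0,0,0,-0.5],
    [0,0,0,0,0,0,-0.5],
    [0,0,0,0,0,0,-0.5],
    [0,0,0,0,0,0,-0.5]
  ]
}}

```text
time_s: 6.07
eef_pos: [425.8, 4.5, 9.6]
ee_rot: [0.015, 0.764, 0.645, 0.009]
force: [-0.3, -0.5, 0.9]
grip_width: 0.532
```

```bash
python3 st.py
```

```text
[425.8   4.5   9.6] th 1.402 fix [0.011 0.033 0.   ] grip 0.5318908294685154 q6 -0.09442714022244583 6.0667
```

Emit:
{"fn": "play_rows", "kwargs": {
  "plan": [
    [0,0,25,0,0.01,0,-0.5],
    [10,-10,25,0,0.01,0,-0.5],
    [25,-27,15,0,0.01,0,-0.5],
    [25,-27,0,0.01,0,0,-0.5],
    [25,-27,0,0,0,0,-0.5]
  ]
}}

```text
time_s: 6.48
eef_pos: [508.8, -85.1, 78.7]
ee_rot: [-0.002, 0.762, 0.648, -0.001]
force: [0.9, 0.5, -0.2]
grip_width: 0.533
```

Emit:
{"fn": "play_rows", "kwargs": {
  "plan": [
    [25,-27,0,0,0,0,-0.5],
    [25,-27,0,0,0,0,-0.5],
    [25,-27,0,0,0,0,-0.5],
    [20,-20,0,0,0,0,-0.5],
    [0,0,0,0,0,0,-0.5]
  ]
}}

```text
time_s: 6.9
eef_pos: [610.8, -196.8, 80.2]
ee_rot: [0.002, 0.763, 0.646, 0.0]
force: [-0.7, -0.4, -0.7]
grip_width: 0.529
```

```bash
python3 st.py
```

```text
[ 610.8 -196.8   80.2] th 1.406 fix [0.002 0.002 0.   ] grip 0.5294996642144895 q6 -0.32814579495381274 6.9
```

Emit:
{"fn": "play_rows", "kwargs": {
  "plan": [
    [26,-22,-10,0,0,0,-0.5],
    [0,0,0,0,0,0,-0.5],
    [0,0,-20,0,0,0,-0.5],
    [0,0,-20,0,0,0,-0.5],
    [0,0,0,0,0,0,-0.5]
  ]
}}

```text
time_s: 7.32
eef_pos: [635.7, -219.4, 23.4]
ee_rot: [-0.003, 0.763, 0.646, -0.001]
force: [-0.1, 0.5, -1.4]
grip_width: 0.531
```

Emit:
{"fn": "play_rows", "kwargs": {
  "plan": [
    [0,0,-8,0,0,0,-0.5],
    [0,0,0,0,0,0,-0.5],
    [0,0,0,0,0,0,0.4],
    [0,0,0,0,0,0,0.4],
    [0,0,0,0,0,0,0.4]
  ]
}}

```text
time_s: 7.73
eef_pos: [636.7, -219.0, 19.0]
ee_rot: [-0.001, 0.763, 0.646, -0.0]
force: [0.0, 0.3, -0.3]
grip_width: 0.696
```

Emit:
{"fn": "play_rows", "kwargs": {
  "plan": [
    [0,0,25,0,0,0,0.4],
    [0,0,30,0,0,0,0.2],
    [-30,10,10,0,0,0.1,0.1],
    [-30,11,0,0,0,0.1,0.1],
    [-30,11,0,0,0,0.1,0.1]
  ]
}}

```text
time_s: 8.15
eef_pos: [548.3, -188.1, 89.6]
ee_rot: [0.004, 0.655, 0.756, 0.0]
force: [0.3, -0.8, 0.3]
grip_width: 0.553
```

Emit:
{"fn": "play_rows", "kwargs": {
  "plan": [
    [-30,11,0,0,0,0.1,0.1],
    [-30,11,0,0,0,0.1,0.1],
    [-30,11,0,0,0,0.085,0.1],
    [-20,10,-10,0,0,0,0.1],
    [0,0,0,0,0,0,0.1]
  ]
}}

```text
time_s: 8.57
eef_pos: [429.9, -141.0, 83.6]
ee_rot: [0.007, 0.531, 0.847, 0.001]
force: [-0.4, -0.6, -0.2]
grip_width: 0.551
```

```bash
python3 st.py
```

```text
[ 429.9 -141.    83.6] th 2.021 fix [0.006 0.014 0.   ] grip 0.5507635199154558 q6 -1.0306882146340561 8.5667
```

Emit:
{"fn": "play_rows", "kwargs": {
  "plan": [
    [-22,6,-15,0,0.01,-0.026,0.1],
    [0,0,-20,0,0,0,0.1],
    [0,0,-20,0,0,0,0.1],
    [0,0,0,0,0,0,0.1]
  ]
}}

```text
time_s: 8.9
eef_pos: [409.4, -136.3, 31.2]
ee_rot: [0.008, 0.543, 0.84, -0.002]
force: [0.3, 0.6, -0.4]
grip_width: 0.552
```

Emit:
{"fn": "play_rows", "kwargs": {
  "plan": [
    [-2,2,-16,0,0,0,0.1],
    [0,0,-8,0,0,0,0.1],
    [0,0,0,0,0,0,0.1]
  ]
}}

```text
time_s: 9.15
eef_pos: [410.3, -136.0, 9.2]
ee_rot: [0.011, 0.543, 0.839, -0.002]
force: [-0.4, -0.5, 0.1]
grip_width: 0.552
```

```bash
python3 st.py; python3 - <<'E'
from h import *
c=cap('top');s=cap('side')
a=cv2.resize(c['img'][95:175,385:475],(400,355));u,v=map(int,proj(s,(407,-135,10)));v=max(v,60)
b=cv2.resize(s['img'][v-40:v+40,u-45:u+45],(400,355));print(u,v);cv2.imwrite('pics/t4.png',np.hstack([a,b]))
E
```

```text
[ 410.3 -136.     9.2] th 1.992 fix [0.015 0.016 0.   ] grip 0.5523022762720473 q6 -1.0080301546587855 9.15
326 183
```

View pics/t4.png

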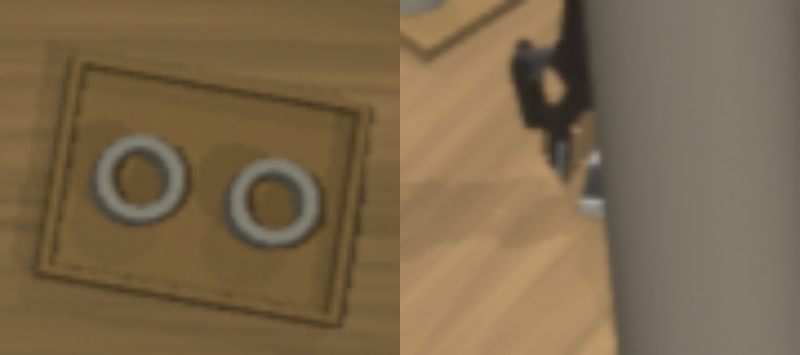

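Both rolls lie flat and side by side in the tray, at crop (140,180) and (272,203). In the side view the finger straddles the eraser. I'll grip it.

Emit:
{"fn": "play_rows", "kwargs": {
  "plan": [
    [-2,1,-5,0.01,0.015,0,0.1],
    [0,0,0,0,0,0,-0.9],
    [0,0,0,0,0,0,-0.9],
    [0,0,0,0,0,0,-0.9],
    [0,0,0,0,0,0,-0.9]
  ]
}}

```text
time_s: 9.67
eef_pos: [410.4, -136.3, 7.4]
ee_rot: [0.004, 0.543, 0.84, -0.002]
force: [-0.5, -0.4, 0.4]
grip_width: 0.262
```

```bash
python3 st.py
```

```text
[ 410.4 -136.3    7.4] th 1.993 fix [0.007 0.005 0.   ] grip 0.26198989503893705 q6 -1.0087673986884127 9.6667
```

Emit:
{"fn": "play_rows", "kwargs": {
  "plan": [
    [0,0,20,0,0,0,-0.9],
    [0,0,30,0,0,0,-0.9],
    [0,10,30,0,0,0.1,-0.9],
    [18,33,20,0,0,0.11,-0.9],
    [18,33,0,0,0,0.11,-0.9]
  ]
}}

```text
time_s: 10.08
eef_pos: [444.5, -62.1, 111.4]
ee_rot: [0.003, 0.402, 0.915, -0.002]
force: [0.0, -0.8, 0.3]
grip_width: 0.262
```

Emit:
{"fn": "play_rows", "kwargs": {
  "plan": [
    [18,33,0,0,0,0.11,-0.9],
    [18,33,0,0,0,0.11,-0.9],
    [18,33,0,0,0,0.11,-0.9],
    [18,33,0,0,0,0.11,-0.9],
    [18,33,0,0,0,0.11,-0.9]
  ]
}}

```text
time_s: 10.5
eef_pos: [538.0, 111.2, 115.0]
ee_rot: [0.007, 0.126, 0.992, -0.001]
force: [0.8, -0.7, -0.5]
grip_width: 0.266
```

Emit:
{"fn": "play_rows", "kwargs": {
  "plan": [
    [18,33,0,0,0,0.1,-0.9],
    [18,33,0,0,0,0.06,-0.9],
    [10,10,0,0,0,0,-0.9],
    [0,0,0,0,0,0,-0.9]
  ]
}}

```text
time_s: 10.83
eef_pos: [586.4, 198.0, 114.6]
ee_rot: [0.008, 0.035, 0.999, 0.001]
force: [-0.0, -0.5, 0.0]
grip_width: 0.267
```

```bash
python3 st.py
```

```text
[586.4 198.  114.6] th 3.071 fix [-0.001  0.015  0.   ] grip 0.266725178007107 q6 -1.3623528143489458 10.8333
```

Emit:
{"fn": "play_rows", "kwargs": {
  "plan": [
    [17,15,-10,0,0,0.02,-0.9],
    [0,0,-15,0,0.015,0,-0.9],
    [0,0,-20,0,0,0,-0.9],
    [0,0,-20,0,0,0,-0.9],
    [0,0,0,0,0,0,-0.9]
  ]
}}

```text
time_s: 11.25
eef_pos: [601.9, 211.6, 46.7]
ee_rot: [-0.001, 0.025, 1.0, -0.0]
force: [-0.2, 0.3, -1.7]
grip_width: 0.267
```

```bash
python3 st.py;  python3 - <<'E'
from h import *
s=cap('side')
cv2.imwrite('pics/s5.png',cv2.resize(s['img'][150:260,110:250],None,fx=4,fy=4,interpolation=cv2.INTER_CUBIC))
E
```

```text
[601.9 211.6  46.7] th 3.091 fix [-0.    -0.003 -0.   ] grip 0.26698636266524584 q6 -1.365736796602213 11.25
```

View pics/s5.png

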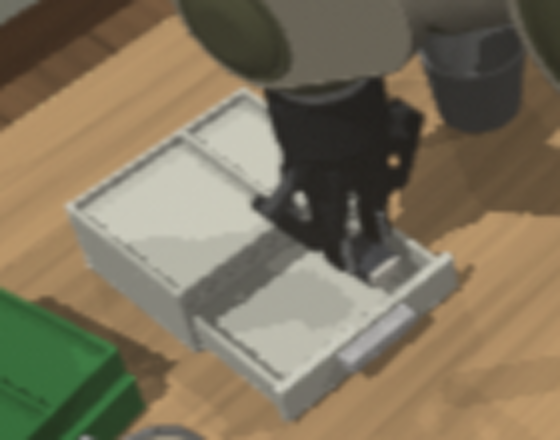

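The gripped eraser, at crop (375,265), hangs inside the drawer's right half, clear of the walls.

Emit:
{"fn": "play_rows", "kwargs": {
  "plan": [
    [0,1,-15,0,0,0,-0.9],
    [0,0,-10,0,0,0,-0.9],
    [0,0,0,0,0,0,-0.9]
  ]
}}

```text
time_s: 11.55
eef_pos: [603.6, 211.0, 26.5]
ee_rot: [0.002, 0.027, 1.0, 0.0]
force: [0.1, -0.0, -0.7]
grip_width: 0.266
```

Emit:
{"fn": "play_rows", "kwargs": {
  "plan": [
    [0,0,-7,0,0,0,-0.9],
    [0,0,0,0,0,0,-0.9]
  ]
}}

```text
time_s: 11.72
eef_pos: [604.1, 210.5, 20.8]
ee_rot: [0.002, 0.027, 1.0, 0.001]
force: [-1.0, -0.2, -1.0]
grip_width: 0.263
```

Emit:
{"fn": "play_rows", "kwargs": {
  "plan": [
    [0,0,-2,0,0,0,-0.9],
    [0,0,0,0,0,0,-0.25],
    [0,0,0,0,0,0,-0.2],
    [0,0,0,0,0,0,-0.2],
    [0,0,0,0,0,0,-0.2]
  ]
}}

```text
time_s: 12.13
eef_pos: [605.4, 210.5, 21.4]
ee_rot: [0.004, 0.027, 1.0, 0.001]
force: [0.1, 0.1, -0.3]
grip_width: 0.401
```

Emit:
{"fn": "play_rows", "kwargs": {
  "plan": [
    [0,0,20,0,0,0,-0.2],
    [0,0,30,0,0,0,-0.2],
    [-20,0,30,0,0,0.1,0.1],
    [-32,10,10,0,0,0.12,0.1],
    [-32,12,0,0,0,0.12,0.1]
  ]
}}

```text
time_s: 12.55
eef_pos: [522.2, 230.3, 113.5]
ee_rot: [0.005, -0.145, 0.989, 0.0]
force: [-0.2, -0.1, -0.7]
grip_width: 0.552
```

Emit:
{"fn": "play_rows", "kwargs": {
  "plan": [
    [-32,12,0,0,0,0.12,0.1],
    [-32,12,0,0,0,0.12,0.1],
    [-32,12,0,0,0,0.12,0.1],
    [-30,12,0,0,0,0.12,0.1],
    [0,0,0,0,0,0,0.1]
  ]
}}

```text
time_s: 12.97
eef_pos: [386.5, 280.8, 116.3]
ee_rot: [0.007, -0.39, 0.921, 0.002]
force: [-0.1, -1.0, 0.3]
grip_width: 0.552
```

```bash
python3 st.py
```

```text
[386.5 280.8 116.3] th -2.34 fix [-0.009  0.011  0.   ] grip 0.5517665901485074 q6 -1.9957740446676981 12.9667
```

Emit:
{"fn": "play_rows", "kwargs": {
  "plan": [
    [-16,11,-20,0,0.01,0.015,0.1],
    [0,0,-25,-0.01,0,0,0.1],
    [0,0,-25,0,0,0,0.1],
    [0,0,-15,0,0,0,0.1],
    [0,0,0,0,0,0,0.1]
  ]
}}

```text
time_s: 13.38
eef_pos: [370.7, 294.0, 31.7]
ee_rot: [0.005, -0.398, 0.917, -0.001]
force: [0.0, 0.4, -0.2]
grip_width: 0.551
```

Emit:
{"fn": "play_rows", "kwargs": {
  "plan": [
    [0,-2,-15,0,0,0,0.1],
    [0,0,-9,0,0,0,0.1],
    [0,0,0,0,0,0,0.1]
  ]
}}

```text
time_s: 13.63
eef_pos: [372.4, 292.3, 8.5]
ee_rot: [0.006, -0.397, 0.918, -0.001]
force: [-0.9, -0.6, -0.2]
grip_width: 0.548
```

Emit:
{"fn": "play_rows", "kwargs": {
  "plan": [
    [-1,0,-4,0,0,0,0.1],
    [0,0,0,0,0,0,-0.9],
    [0,0,0,0,0,0,-0.9],
    [0,0,0,0,0,0,-0.9],
    [0,0,0,0,0,0,-0.9]
  ]
}}

```text
time_s: 14.05
eef_pos: [373.6, 293.1, 7.4]
ee_rot: [0.009, -0.397, 0.918, -0.001]
force: [-0.1, 0.0, 0.4]
grip_width: 0.266
```

Emit:
{"fn": "play_rows", "kwargs": {
  "plan": [
    [0,0,20,0,0,0,-0.9],
    [0,0,30,0,0,0,-0.9],
    [10,0,35,0,0,-0.1,-0.9],
    [30,-2,25,0,0,-0.12,-0.9],
    [30,-2,0,0,0,-0.12,-0.9]
  ]
}}

```text
time_s: 14.47
eef_pos: [439.5, 288.9, 123.0]
ee_rot: [0.005, -0.233, 0.972, -0.0]
force: [0.3, 1.0, 0.5]
grip_width: 0.27
```

```bash
python3 st.py; python3 - <<'E'
from h import *
s=cap('side')
cv2.imwrite('pics/s6.png',cv2.resize(s['img'][150:310,110:310],None,fx=3,fy=3,interpolation=cv2.INTER_CUBIC))
E
```

```text
[439.5 288.9 123. ] th -2.671 fix [-0.002  0.011  0.   ] grip 0.27032011260210415 q6 -1.6804451954258375 14.4667
```

View pics/s6.png

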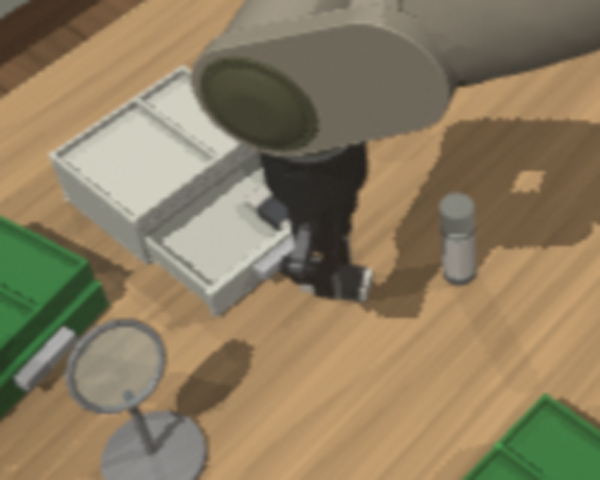

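The second eraser is in the gripper at crop (345,280). The first lies in the drawer at crop (265,215).

Emit:
{"fn": "play_rows", "kwargs": {
  "plan": [
    [30,-2,0,0,0,-0.12,-0.9],
    [32,-3,0,0,0,-0.12,-0.9],
    [32,-3,0,0,0,-0.12,-0.9],
    [32,-3,0,0,0,-0.11,-0.9],
    [0,0,0,0,0,0,-0.9]
  ]
}}

```text
time_s: 14.93
eef_pos: [575.3, 275.2, 122.3]
ee_rot: [0.006, 0.012, 1.0, -0.002]
force: [-0.8, -0.5, 0.2]
grip_width: 0.266
```

```bash
python3 st.py
```

```text
[575.3 275.2 122.3] th 3.117 fix [0.003 0.012 0.   ] grip 0.2663027447760576 q6 -1.278637043937724 14.9333
```

Emit:
{"fn": "play_rows", "kwargs": {
  "plan": [
    [30,-2,-10,0,0.01,-0.025,-0.9],
    [0,0,-20,0,0,0,-0.9],
    [0,0,-25,0,0,0,-0.9],
    [0,0,-20,0,0,0,-0.9],
    [0,0,0,0,0,0,-0.9]
  ]
}}

```text
time_s: 15.35
eef_pos: [606.0, 272.4, 43.5]
ee_rot: [-0.0, 0.025, 1.0, -0.002]
force: [-0.6, 0.2, -0.5]
grip_width: 0.264
```

Emit:
{"fn": "play_rows", "kwargs": {
  "plan": [
    [0,0,-15,0,0,0,-0.9],
    [0,0,-7,0,0,0,-0.9],
    [0,0,0,0,0,0,-0.9]
  ]
}}

```text
time_s: 15.6
eef_pos: [605.5, 272.8, 22.6]
ee_rot: [0.0, 0.024, 1.0, -0.002]
force: [-0.0, 0.1, -0.5]
grip_width: 0.266
```

Emit:
{"fn": "play_rows", "kwargs": {
  "plan": [
    [0,0,-3,0,0,0,-0.9],
    [0,0,0,0,0,0,-0.25],
    [0,0,0,0,0,0,-0.2],
    [0,0,0,0,0,0,-0.2],
    [0,0,0,0,0,0,-0.2]
  ]
}}

```text
time_s: 16.02
eef_pos: [607.1, 273.7, 24.5]
ee_rot: [0.003, 0.023, 1.0, -0.001]
force: [0.2, 0.3, 0.0]
grip_width: 0.402
```

Emit:
{"fn": "play_rows", "kwargs": {
  "plan": [
    [0,0,20,0,0,0,-0.2],
    [0,0,30,0,0,0,-0.2],
    [-10,0,30,0,0,0,-1],
    [-32,-8,5,0,0,0,-1],
    [-32,-8,0,0,0,0,-1]
  ]
}}

```text
time_s: 16.43
eef_pos: [534.5, 257.2, 112.9]
ee_rot: [0.005, 0.024, 1.0, -0.0]
force: [1.0, 1.1, -0.4]
grip_width: 0.004
```

Emit:
{"fn": "play_rows", "kwargs": {
  "plan": [
    [-32,-8,0,0,0,0,-1],
    [-30,0,0,0,0,0,-1],
    [0,0,0,0,0,0,-1],
    [0,0,0,0,0,0,-1]
  ]
}}

```text
time_s: 16.77
eef_pos: [465.7, 248.0, 116.3]
ee_rot: [0.006, 0.023, 1.0, 0.0]
force: [-0.8, 0.0, -0.2]
grip_width: -0.001
```

```bash
python3 st.py; python3 - <<'E'
from h import *
s=cap('side');t=cap('top')
a=cv2.resize(s['img'][150:260,110:230],(480,440));b=cv2.resize(t['img'][95:195,180:270],(300,333));cv2.imwrite('pics/t7.png',np.hstack([a,np.pad(b,((0,107),(0,0),(0,0)))]))
E
```

```text
[465.7 248.  116.3] th 3.095 fix [0.    0.013 0.   ] grip -0.0008939084038743478 q6 -1.253173947449329 16.7667
```

View pics/t7.png

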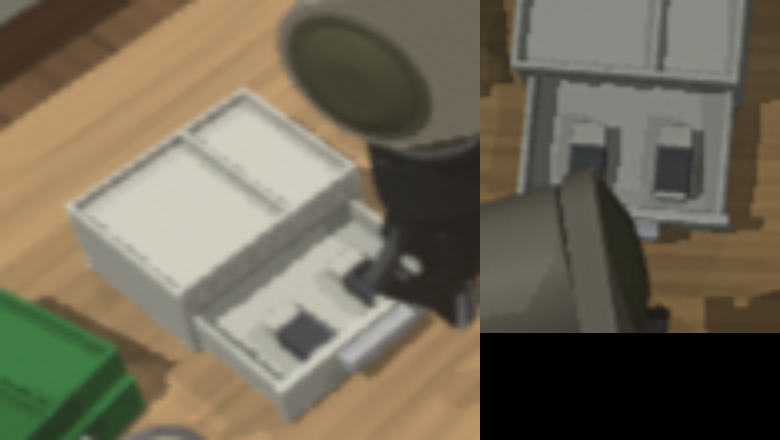

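Both erasers lie flat in the drawer, at crop (300,330) and (350,275). Now I'll lower the shut fingers in front of the bar.

Emit:
{"fn": "play_rows", "kwargs": {
  "plan": [
    [20,0,-25,0,0.01,0,-1],
    [0,0,-30,0,0,0,-1],
    [0,0,-25,0,0,0,-1],
    [0,0,-12,0,0,0,-1],
    [0,0,0,0,0,0,-1]
  ]
}}

```text
time_s: 17.28
eef_pos: [494.0, 248.6, 21.5]
ee_rot: [0.006, 0.024, 1.0, 0.001]
force: [-0.1, 0.4, -0.8]
grip_width: -0.001
```

Emit:
{"fn": "play_rows", "kwargs": {
  "plan": [
    [12,-1,0,0,0,0,-1],
    [12,0,0,0,0,0,-1],
    [8,-1,0,0,0,0,-1],
    [8,0,0,0,0,0,-1],
    [8,-1,0,0,0,0,-1]
  ]
}}

```text
time_s: 17.7
eef_pos: [546.7, 245.8, 22.4]
ee_rot: [0.005, 0.024, 1.0, 0.001]
force: [-1.9, 0.8, -1.0]
grip_width: -0.0
```

Emit:
{"fn": "play_rows", "kwargs": {
  "plan": [
    [8,0,0,0,0,0,-1],
    [8,-1,0,0,0,0,-1],
    [8,0,0,0,0,0,-1],
    [8,-1,0,0,0,0,-1],
    [8,0,0,0,0,0,-1]
  ]
}}

```text
time_s: 18.12
eef_pos: [591.5, 243.6, 24.9]
ee_rot: [0.005, 0.025, 1.0, 0.001]
force: [-1.5, -0.4, -0.9]
grip_width: 0.002
```

Emit:
{"fn": "play_rows", "kwargs": {
  "plan": [
    [6,0,-2,0,0,0,-1],
    [6,-1,0,0,0,0,-1],
    [5,0,0,0,0,0,-1],
    [3,0,0,0,0,0,-1]
  ]
}}

```text
time_s: 18.45
eef_pos: [615.1, 242.4, 24.1]
ee_rot: [0.006, 0.025, 1.0, 0.002]
force: [-1.2, 1.1, -0.6]
grip_width: 0.002
```

Emit:
{"fn": "play_rows", "kwargs": {
  "plan": [
    [3,0,0,0,0,0,-1],
    [3,0,0,0,0,0,-1],
    [3,0,0,0,0,0,-1]
  ]
}}

```text
time_s: 18.7
eef_pos: [623.8, 242.1, 24.0]
ee_rot: [0.004, 0.025, 1.0, 0.001]
force: [-20.9, -1.9, 11.6]
grip_width: -0.001
```

Emit:
{"fn": "play_rows", "kwargs": {
  "plan": [
    [-15,0,0,0,0,0,-1],
    [-25,0,15,0,0,0,-1],
    [-20,-5,35,0,0,0,-1],
    [-20,-15,35,0,0,0,0],
    [-20,-15,35,0,0,0,0.4]
  ]
}}

```text
time_s: 19.12
eef_pos: [520.6, 207.7, 137.9]
ee_rot: [-0.001, 0.025, 1.0, 0.0]
force: [1.3, 0.1, 1.0]
grip_width: 0.272
```

Emit:
{"fn": "play_rows", "kwargs": {
  "plan": [
    [-25,-18,0,0,0,0,0.4],
    [-25,-18,0,0,0,0,0.4],
    [-20,-12,0,0,0,0,0.4],
    [0,0,0,0,0,0,0.4]
  ]
}}

```text
time_s: 19.45
eef_pos: [449.4, 157.8, 147.6]
ee_rot: [0.008, 0.024, 1.0, 0.002]
force: [-0.3, -1.0, -0.6]
grip_width: 0.702
```

```bash
python3 st.py; python3 - <<'E'
from h import *
s=cap('side');t=cap('top')
a=cv2.resize(s['img'][130:260,110:300],(570,390));b=cv2.resize(t['img'][55:185,185:255],(210,390));cv2.imwrite('pics/t8.png',np.hstack([a,b]))
E
```

```text
[449.4 157.8 147.6] th 3.093 fix [-0.003  0.016  0.   ] grip 0.7016670245662586 q6 -1.4328453129961807 19.45
```

View pics/t8.png

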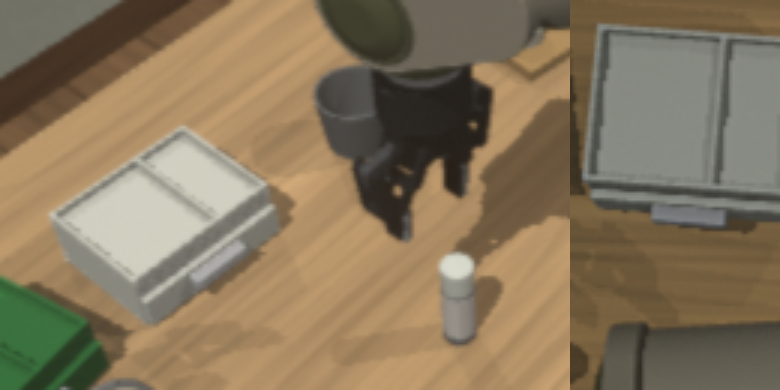

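The drawer is flush shut, with its front against the organiser. The glue stands at crop (457,300), and I'll cross-check its top from the side view.

```bash
python3 - <<'E'
from h import *
s=cap('side')
print(onz(s,110+457/3,130+267/3,95), onz(s,110+459/3,130+332/3,0))
E
```

```text
[422.61733049 152.5407415   95.        ] [424.52506763 151.36911028   0.        ]
```

Emit:
{"fn": "play_rows", "kwargs": {
  "plan": [
    [-20,-6,-5,0,0.01,0,0.4],
    [0,0,0,0,0,0,0.4],
    [0,0,0,0,0,0,0.4]
  ]
}}

```text
time_s: 19.85
eef_pos: [435.4, 154.2, 142.3]
ee_rot: [0.005, 0.024, 1.0, 0.002]
force: [0.2, 0.4, 1.1]
grip_width: 0.699
```

Glue is at about (424.5,151). Align and lower.

Emit:
{"fn": "play_rows", "kwargs": {
  "plan": [
    [-11,-3,0,0,0,0,0.4],
    [0,0,0,0,0,0,0.4],
    [0,0,-20,0,0,0,0.4],
    [0,0,-25,0,0,0,0.4],
    [0,0,0,0,0,0,0.4]
  ]
}}

```text
time_s: 20.27
eef_pos: [430.5, 153.1, 97.2]
ee_rot: [0.009, 0.023, 1.0, 0.003]
force: [-0.0, 0.4, -1.0]
grip_width: 0.702
```

Emit:
{"fn": "play_rows", "kwargs": {
  "plan": [
    [-5,-2,-20,0,0.015,0,0.4],
    [0,0,-6,0,0,0,0.4],
    [0,0,0,0,0,0,0.4]
  ]
}}

```text
time_s: 20.52
eef_pos: [429.0, 151.9, 72.0]
ee_rot: [0.002, 0.023, 1.0, 0.003]
force: [-0.3, 0.7, 0.5]
grip_width: 0.701
```

Emit:
{"fn": "play_rows", "kwargs": {
  "plan": [
    [-4,-1,0,0,0,0,0.2],
    [0,0,0,0,0,0,-0.8],
    [0,0,0,0,0,0,-0.8],
    [0,0,0,0,0,0,-0.8],
    [0,0,0,0,0,0,-0.8]
  ]
}}

```text
time_s: 20.93
eef_pos: [427.7, 151.5, 76.1]
ee_rot: [0.006, 0.023, 1.0, 0.003]
force: [-0.0, 0.4, -0.7]
grip_width: 0.331
```

Emit:
{"fn": "play_rows", "kwargs": {
  "plan": [
    [0,0,20,0,0,0,-0.8],
    [0,0,30,0,0,0,-0.8],
    [0,0,30,0,0,0,-0.8],
    [15,-8,15,0,0,0,-0.8],
    [25,-14,0,0,0,0,-0.8]
  ]
}}

```text
time_s: 21.35
eef_pos: [464.4, 130.8, 176.5]
ee_rot: [0.004, 0.021, 1.0, 0.003]
force: [1.8, 0.3, -0.1]
grip_width: 0.336
```

Emit:
{"fn": "play_rows", "kwargs": {
  "plan": [
    [28,-15,0,0,0,0,-0.8],
    [28,-15,0,0,0,0,-0.8],
    [28,-15,0,0,0,0,-0.8],
    [15,-8,0,0,0,0,-0.8],
    [0,0,0,0,0,0,-0.8]
  ]
}}

```text
time_s: 21.77
eef_pos: [570.9, 73.0, 180.0]
ee_rot: [0.008, 0.021, 1.0, 0.003]
force: [-0.1, 0.0, -0.2]
grip_width: 0.335
```

```bash
python3 st.py; python3 - <<'E'
from h import *
s=cap('side');cv2.imwrite('pics/s9.png',cv2.resize(s['img'][100:250,160:320],(533,500)))
E
```

```text
[570.9  73.  180. ] th 3.099 fix [-0.005  0.017  0.   ] grip 0.335092054900073 q6 -1.6094269863326054 21.7667
```

View pics/s9.png

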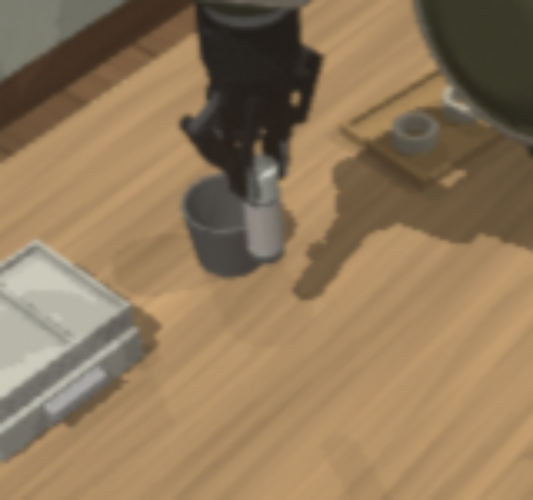

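The glue hangs upright in the jaws at crop (263,215), its foot about 100 mm up. The cup rim is at about crop (228,205), still where it was.

Emit:
{"fn": "play_rows", "kwargs": {
  "plan": [
    [25,-14,0,0,0.01,0,-0.8],
    [28,-15,0,0,0,0,-0.8],
    [28,-15,0,0,0,0,-0.8],
    [15,-8,0,0,0,0,-0.8],
    [0,0,0,0,0,0,-0.8]
  ]
}}

```text
time_s: 22.23
eef_pos: [664.0, 23.7, 180.1]
ee_rot: [-0.0, 0.019, 1.0, 0.003]
force: [-1.1, 0.7, -1.0]
grip_width: 0.335
```

```bash
python3 st.py; python3 - <<'E'
from h import *
s=cap('side');print(onz(s,228.4,161.5,66));cv2.imwrite('pics/s10.png',cv2.resize(s['img'][120:200,190:290],(500,400)))
E
```

```text
[664.   23.7 180.1] th 3.103 fix [-0.007 -0.    -0.   ] grip 0.3348161720099852 q6 -1.6764458600555845 22.2333
[665.57898702  19.97490098  66.        ]
```

View pics/s10.png

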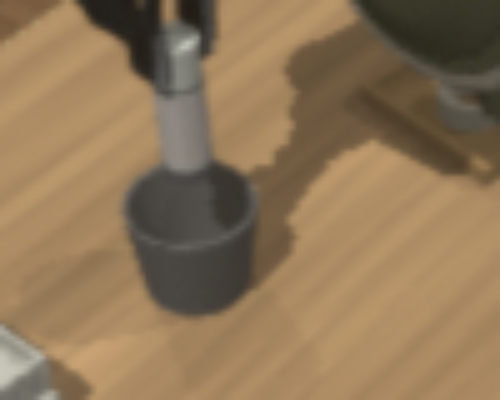

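The rim centre is at crop (191,206), about (666,20) from the side and (672,17) from the top. I'll aim at (670,18).

Emit:
{"fn": "play_rows", "kwargs": {
  "plan": [
    [6,-5,0,0,0,0,-0.8],
    [0,0,-15,0,0,0,-0.8],
    [0,0,-20,0,0,0,-0.8],
    [0,0,-15,0,0,0,-0.8],
    [0,0,0,0,0,0,-0.8]
  ]
}}

```text
time_s: 22.7
eef_pos: [666.1, 23.1, 131.3]
ee_rot: [0.0, 0.017, 1.0, 0.004]
force: [-0.0, -0.7, -0.9]
grip_width: 0.336
```

Emit:
{"fn": "play_rows", "kwargs": {
  "plan": [
    [4,-5,-10,0,0,0,-0.8],
    [0,0,-15,0,0,0,-0.8],
    [0,0,-12,0,0,0,-0.8],
    [0,0,0,0,0,0,-0.8]
  ]
}}

```text
time_s: 23.03
eef_pos: [670.4, 18.6, 95.6]
ee_rot: [0.002, 0.016, 1.0, 0.004]
force: [0.6, -0.1, -1.9]
grip_width: 0.336
```

Emit:
{"fn": "play_rows", "kwargs": {
  "plan": [
    [0,0,-8,0,0,0,-0.8],
    [0,0,-4,0,0,0,-0.8],
    [0,0,0,0,0,0,-0.8]
  ]
}}

```text
time_s: 23.28
eef_pos: [671.0, 18.5, 83.9]
ee_rot: [0.003, 0.016, 1.0, 0.003]
force: [1.0, 0.5, -1.0]
grip_width: 0.335
```

Emit:
{"fn": "play_rows", "kwargs": {
  "plan": [
    [0,0,-2,0,0,0,-0.8],
    [0,0,0,0,0,0,-0.1],
    [0,0,0,0,0,0,0.2],
    [0,0,0,0,0,0,0.3],
    [0,0,0,0,0,0,0.3]
  ]
}}

```text
time_s: 23.7
eef_pos: [671.9, 18.4, 83.7]
ee_rot: [0.004, 0.016, 1.0, 0.003]
force: [0.0, -0.1, 0.2]
grip_width: 0.651
```

Emit:
{"fn": "play_rows", "kwargs": {
  "plan": [
    [0,0,15,0,0,0,0.3],
    [0,0,25,0,0,0,0.3],
    [0,0,30,0,0,0,0.3],
    [-20,0,20,0,0,0,0.3],
    [-35,0,0,0,0,0,0.3]
  ]
}}

```text
time_s: 24.12
eef_pos: [617.8, 18.0, 175.3]
ee_rot: [0.004, 0.016, 1.0, 0.003]
force: [1.2, 0.2, 0.6]
grip_width: 0.652
```

Emit:
{"fn": "play_rows", "kwargs": {
  "plan": [
    [-40,0,0,0,0,0,0.3],
    [-40,0,0,0,0,0,0.3],
    [-40,0,0,0,0,0,0.3],
    [-40,0,0,0,0,0,0.3],
    [0,0,0,0,0,0,0.3]
  ]
}}

```text
time_s: 24.53
eef_pos: [445.8, 19.2, 176.0]
ee_rot: [0.005, 0.016, 1.0, 0.003]
force: [0.4, 0.0, 0.8]
grip_width: 0.652
```

```bash
python3 st.py; python3 - <<'E'
from h import *
s=cap('side');t=cap('top')
a=cv2.resize(s['img'][90:330,90:350],(433,400));b=cv2.resize(t['img'][50:250,80:490],(700,341));cv2.imwrite('pics/f1.png',a);cv2.imwrite('pics/f2.png',b)
cv2.imwrite('pics/f.png',np.vstack([cv2.resize(s['img'][90:180,200:350],(500,300)),cv2.resize(t['img'][50:210,80:490],(500,195))]))
E
```

```text
[445.8  19.2 176. ] th 3.111 fix [-0.006  0.009  0.   ] grip 0.6515041806710469 q6 -1.7688148504995602 24.5333
```

View pics/f.png

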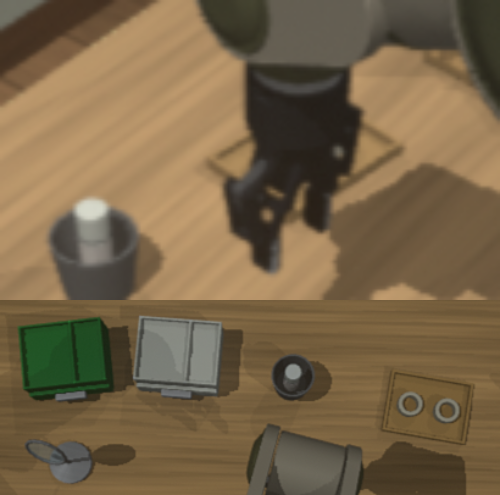

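The glue stands in the cup, both rolls are in the tray, the drawer is shut, and the magnifier is untouched. One last numeric check on the drawer, then hand in.

```bash
python3 - <<'E'
from h import *
c=cap('top');col=c['img'][100:145,225].astype(int);print(col.sum(1)//3)
for v in (116,117,118,119,120): print('org top',v,onz(c,225,v,64)[:2].round(1))
for v in (126,127,128,129,130,131): print('bar',v,onz(c,225,v,34)[:2].round(1))
print(ctrl.finish_job())
E
```

```text
[135 136 136 135 136 137 133 125 122 122 122 123 122 123 123 124 126  96
  59  57  95 116 119  83 102 107 107 111 114  76  54  76  79  79  78  75
  77  83  85  85  81  80  85  88  85]
org top 116 [657.9 237. ]
org top 117 [655.6 236.9]
org top 118 [653.2 236.8]
org top 119 [650.8 236.7]
org top 120 [648.4 236.6]
bar 126 [641.8 240.7]
bar 127 [639.4 240.6]
bar 128 [637.  240.5]
bar 129 [634.5 240.4]
bar 130 [632.1 240.3]
bar 131 [629.7 240.2]
the job is handed in; nothing more can be done
None
```

The job is handed in at about 24.5 s of arm time, and every check I made looked good; the hand-in itself reports no verdict.

- **Erasers and drawer:** Both erasers lay flat side by side on the drawer floor before I closed it. I pushed the drawer until the force rose to about 21 N. In the last picture it looks flush. The bar's front face measured about 20 mm ahead of the organiser front, and 21 mm is expected when fully shut. The picture is only good to about 2 mm, but that is well inside the 6 mm allowed.
- **Tapes:** Both rolls lie flat in the tray, next to each other.
- **Glue:** It stands in the cup. I set it down where the fingers read about 8 mm higher than when I gripped it on the desk. The cup is upright with no visible shift.
- **Magnifier:** It was not touched.

The cup's centre came out about 7 mm different in the two views, so I placed the glue at a point between them. No check failed.

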